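# Sort the short-filled jar from the full one on a counter balance

## Task

One of the two brown paste jars was filled short; find out which by setting a jar in the blue dish of the balance, against the brass weight that stands on the other side. Stand the short jar upright in the red rework tray and leave the full one, which outweighs the brass weight, sitting flat on the floor of the dish. The dish is a close fit and not centred on its pan, so feel the jar in gently without leaning on the balance, and leave the brass weight and everything else on the table where they are.

Things in the scene. Friction and masses are not known exactly. Their poses are not given: they have to be found in the camera images.
- jar_a_mid (a point): one of two look-alike jars of brown paste, 0.30 to 0.41 kg; one is about 70 g heavier, which one is not told. Straight round body 58 mm in diameter up to 64 mm high, white lid 55 mm in diameter, 86 mm high in all. The point is on the axis half-way up (43 mm above the foot), z along the axis. Stands upright on the table. Grip the brown body from above, 10 to 15 mm above this point.
- jar_b_mid (a point): one of two look-alike jars of brown paste, 0.30 to 0.41 kg; one is about 70 g heavier, which one is not told. Straight round body 58 mm in diameter up to 64 mm high, white lid 55 mm in diameter, 86 mm high in all. The point is on the axis half-way up (43 mm above the foot), z along the axis. Stands upright on the table. Grip the brown body from above, 10 to 15 mm above this point.
- pan_top (a point): centre of the top face of the goods pan, a level steel disc 92 mm wide; z up, y towards the tower. 85 mm above the table at the start. On it the blue round dish is clamped, up to 9 mm off centre along x and also along y of this frame, differently each time, not reported: floor 3 mm above this point, inside diameter 60 mm, wall 2 mm thick, rim 15 mm above this point. Seated, a jar's mid is 46 mm above it.
- goods_pan (a joint): how far the goods pan is down, in m: 0 up (as at the start, held up by the brass weight), 0.005 level, 0.010 bottomed. It moves straight down, never leans, and the dish does not shift. Empty, it begins to sink when pressed with about 3 N and gives way under a little more; once bottomed it is rigid. More than 25 N on the balance counts as leaning on it.
- pointer (a joint): red needle on the dial of the balance's tower, seen from both sides: 0 rad with the goods pan fully up (needle leaning 0.4 rad to the brass weight), 0.4 level (upright, at the green mark), 0.8 with the goods pan fully down (leaning to the goods pan). With a jar let go in the dish it settles within a second: under 0.2 for the short jar, over 0.6 for the full one.
- balance: white counter balance fixed on the table; origin on the table under its middle, y along the beam. Base 145 mm by 370 mm, top 48 mm high, centred there. The goods pan is 150 mm along -y, the weight plate 150 mm along +y. In the middle a tower 50 mm by 60 mm with a round dial 94 mm wide facing +x and -x, up to 262 mm high.
- weight_center (a point): brass weight of 0.35 kg, 39 mm in diameter, 54 mm high with its knob, loose on the weight plate; the point is half-way up on its axis. Leave it there.
- plate_top (a point): centre of the upper face of the weight plate, on which the brass weight stands; 79 mm above the table at the start.
- rework_tray: open red plastic tray fixed on the table, 200 mm (x) by 140 mm (y), 28 mm high, walls and floor 4 mm thick; origin at the centre of its underside. Empty at the start.
- bowl: cream mixing bowl, 110 mm across, 60 mm high, behind the balance; origin under its centre. Leave it.
- tub: empty clear tub, 116 mm across, 75 mm high, behind the balance; origin under its centre. Leave it.
- spoon: steel spoon 180 mm long, lying between the robot and the balance; origin under its middle. Leave it.
- lid_stack: stack of three white jar lids, 55 mm across, 57 mm high, near the robot on the right; origin under its centre. Leave it.
- spatula: cream spatula 240 mm long lying beyond the jars; origin under its middle. Leave it.

How it is judged (in metres and radians):
On the way:
1. a jar is weighed: it sits flat in the dish, let go, with the needle at rest (((z of jar_a_mid in the frame of pan_top between 0.0435 and 0.0485 m and horizontal distance between jar_a_mid and pan_top below 0.02 m and angle between jar_a_mid's own z axis and vertical below 0.05 rad and linear speed of jar_a below 0.01 m/s and contact force between the fingers and jar_a below 0.05 N and velocity of joint pointer between -0.15 and 0.15 rad/s) or (z of jar_b_mid in the frame of pan_top between 0.0435 and 0.0485 m and horizontal distance between jar_b_mid and pan_top below 0.02 m and angle between jar_b_mid's own z axis and vertical below 0.05 rad and linear speed of jar_b below 0.01 m/s and contact force between the fingers and jar_b below 0.05 N and velocity of joint pointer between -0.15 and 0.15 rad/s))), for 0.3 s.
At the end, for the whole second after the job is handed in: The jar heavier than the brass weight sits in the dish, upright within 3 degrees, foot on the dish floor within 2.5 mm, pointer above 0.5; the other stands upright in the tray, mid within 75 mm (x) and 45 mm (y) of its centre. Both let go and at rest (((z of jar_a_mid in the frame of pan_top between 0.0435 and 0.0485 m and horizontal distance between jar_a_mid and pan_top below 0.02 m and angle between jar_a_mid's own z axis and vertical below 0.05 rad and linear speed of each of jar_a, jar_b below 0.01 m/s and contact force between the fingers and jar_a below 0.05 N and x of jar_b_mid in the frame of rework_tray between -0.075 and 0.075 m and y of jar_b_mid in the frame of rework_tray between -0.045 and 0.045 m and z of jar_b_mid in the frame of rework_tray between 0.043 and 0.051 m and angle between jar_b_mid's own z axis and vertical below 0.06 rad and contact force between the fingers and jar_b below 0.05 N and value of joint pointer above 0.5 rad) or (z of jar_b_mid in the frame of pan_top between 0.0435 and 0.0485 m and horizontal distance between jar_b_mid and pan_top below 0.02 m and angle between jar_b_mid's own z axis and vertical below 0.05 rad and linear speed of each of jar_b, jar_a below 0.01 m/s and contact force between the fingers and jar_b below 0.05 N and x of jar_a_mid in the frame of rework_tray between -0.075 and 0.075 m and y of jar_a_mid in the frame of rework_tray between -0.045 and 0.045 m and z of jar_a_mid in the frame of rework_tray between 0.043 and 0.051 m and angle between jar_a_mid's own z axis and vertical below 0.06 rad and contact force between the fingers and jar_a below 0.05 N and value of joint pointer above 0.5 rad))); the robot touches nothing.
It fails at once if the balance is leaned on or struck: more than 25 N between a jar or the robot and the balance (contact force between any of jar_a, jar_b, the arm, the fingers and balance above 25 N).
It fails at once if the brass weight is pushed more than 24 mm from the middle of its plate, or taken off it (horizontal distance between weight_center and plate_top above 0.024 m or z of weight_center in the frame of plate_top above 0.04 m or z of weight_center in the frame of plate_top below 0.015 m).
It fails at once if a jar is tipped over (more than 40 degrees) (angle between any of jar_a_mid, jar_b_mid's own z axis and vertical above 0.7 rad).
It fails at once if another thing on the table is moved by more than 30 mm (distance of any of bowl, tub, spoon, lid_stack, spatula from where it was at the start of the episode above 0.03 m).
It also fails if it takes over 72 s, if anything falls off the work surface, if the arm or the gripper's body presses on something with over 40 N, if the wrist force passes 120 N, or if a joint passes its speed limit or range.

## Robot

A 7-joint arm with a two-finger parallel gripper is mounted at the origin on the work surface. World frame = base frame: x ahead of the robot, y to its left, z up, the work surface at z = 0. Lengths are in mm, angles in rad, forces in N, time in s.
With the tool pointing down it reaches from about 400 to 875 mm from the base axis. Payload 4.4 kg.
Tool frame: the origin (TCP) lies at the very end of the fingers, on their centre line; the grasp point (between the pads) lies 19 mm behind it; z points along the fingers, x is the direction in which the jaws open and shut, and the axes are right-handed (so a half turn about z gives the same grasp; the last joint's range is limited). The gripper opens to 85 mm and grips with 20 to 120 N. Pads are 22 mm wide; open, the fingers measure 114 mm over their backs; the gripper's body (76 mm by 85 mm) begins 54 mm behind the grasp point. The pads swing forward as they close: fully open they stand 13 mm farther back than shut.
Start: joints at [-1.177, 0.628, 0.038, 1.517, -0.027, 0.996, -0.02], TCP at [288.429, 582.517, 231.313] pointing down, gripper open.
Joint ranges: [-3.06, 3.06], [-0.37, 2.12], [-1.25, 1.32], [0.18, 2.47], [-1.1, 4.24], [0.23, 1.98], [-2.94, 2.94]. Speed limits (rad/s): [2.57, 2.57, 3.14, 3.14, 3.14, 3.14, 3.14].

## Interface

Orientations are given as [roll, pitch, yaw] about the fixed x, y, z axes, in that order (R = Rz(yaw) Ry(pitch) Rx(roll)).
In Python, from cell import * gives the robot as it stands. The module is installed in compiled form; this text tells all that it offers.
- The arm moves only by the tool play_rows, never from a script. Its argument "targets" is a list of rows, each an object with "slide": the shift along the tool's x, y, z in mm, a list of three; "turn": the turn, a rotation vector about the tool's x, y, z in degrees, a list of three; "hand": the finger opening in mm, from 0 to 85.4. A call has 1 to 5 rows; each row shifts and turns the commanded pose from where the row before left it, along the tool's axes as they then stand; what a row does not reach is not made up. A row lasts 1/8 s, in which the tool goes at most 62.5 mm and 10.7 degrees, less where a joint would pass 70% of its speed; a pose out of reach is approached as far as the arm can. A call is refused whole if a number of a shift passes 62.5 or a number of a turn 10.7, either way. A call with a gripper value outside its range is refused whole. The fingers move at their own pace and stop on an object; the grip force is fixed at half the most. Time passes only in rows, so rows that do not move let the fingers close. It gives the time, the measured TCP pose, the force and the opening at its end, in the units of the state.
- read_state(): the state, without advancing time (a new reading comes with each control period).
- get_image(name): name is "side" or "top"; returns (picture, depth): 400x640x3 uint8, blue, green, red; 400x640 float32, mm along the optical axis (not along the pixel's ray), 0 where there is no reading.
- calibration(name): a dict with "K" (3x3 intrinsics, pixels), "R" (3x3) and "t" (3): a world point X has camera coordinates R X + t. Camera axes: x right, y down, z forward; pixel columns grow to the right and rows downward; lengths in mm; the calibration is good to about 2 mm. A picture is of the moment at which its call begins. calibration takes no time and is no camera call.
- finish_job(): hands the job in, once; it reports no verdict.
The state is a dict: "clock": time; "qpos": joint angles; "qd": joint speeds; "tau": joint torques, N m; "eef_pos": TCP position; "tool_rot": TCP orientation; "force": force on the tool from outside, world axes, zero at the start; "torque": the same for the moment, N m; "width": finger opening in mm.
Only numpy, scipy, OpenCV 4.12 (cv2) and the standard library are available. Lean on these libraries where they do the work, as an engineer would, in place of code of your own. Each camera call takes 0.05 s, during which the arm holds its last target.

## Working session

There is one attempt and no reset: what is moved stays moved. The work goes in short steps, Python scripts to look and compute and a tool call to move; the robot and the scene stay as the last step left them, time stands still between calls to the robot, and variables do not carry over. Pictures are saved under pics/ and viewed, and the job is handed in when it is done.

Besides the shell and the picture viewer there is one more tool, called after ">>>" in YAML: its name, and indented under it one key for each argument. play_rows: Moves the arm, as the interface text tells. Its arguments: {"type":"object","properties":{"targets":{"type":"array"}},"required":["targets"]}

```bash
mkdir -p pics; cat > h.py <<'E'
from cell import *
import numpy as np, cv2
def snap(cam,name):
    im,d=get_image(cam); cv2.imwrite(f'pics/{name}.png',im); np.save(f'pics/{name}.npy',d); return im,d
def world(cam,d):
    c=calibration(cam);K,R,t=np.array(c['K']),np.array(c['R']),np.array(c['t'])
    v,u=np.mgrid[:d.shape[0],:d.shape[1]]
    p=np.stack([(u-K[0,2])/K[0,0]*d,(v-K[1,2])/K[1,1]*d,d],-1)
    return (p-t)@R
def proj(cam,X):
    c=calibration(cam);K,R,t=np.array(c['K']),np.array(c['R']),np.array(c['t'])
    p=(K@(R@np.array(X,float)+t)); return p[:2]/p[2]
E
python3 - <<'E'
from h import *
snap('top','t0');snap('side','s0')
s=read_state()
for k in s: print(k,np.round(s[k],3))
for c in ('top','side'): print(calibration(c))
E
```

```text
clock 0.1
qpos [-1.177  0.629  0.038  1.518 -0.027  0.996 -0.02 ]
qd [ 0.    -0.002 -0.001 -0.001  0.     0.     0.002]
tau [ 2.0000e-03 -5.6454e+01  1.2300e+00 -1.9398e+01  1.1000e-02  5.0000e-03
  0.0000e+00]
eef_pos [288.179 581.979 230.492]
tool_rot [3.142e+00 2.000e-03 1.111e+00]
force [-0.01  -0.077  0.408]
torque [-0.051 -0.017  0.024]
width 85.537
{'K': array([[397.90875707,   0.        , 324.02849956],
       [  0.        , 397.90875707, 194.22955148],
       [  0.        ,   0.        ,   1.        ]]), 'R': array([[ 0.02804915, -0.9996044 , -0.00206856],
       [-0.98121538, -0.02713791, -0.19099716],
       [ 0.19086546,  0.00738701, -0.98158841]]), 't': array([ -15.39473614,  554.506413  , 1092.46515566])}
{'K': array([[449.1193209 ,   0.        , 316.42148668],
       [  0.        , 449.1193209 , 194.60407938],
       [  0.        ,   0.        ,   1.        ]]), 'R': array([[ 0.71537077, -0.69852924,  0.01736586],
       [-0.44356793, -0.4731849 , -0.7611462 ],
       [ 0.53990013,  0.5367988 , -0.64834782]]), 't': array([-417.35817647,  363.05267727,  827.04449066])}
```

View pics/t0.png

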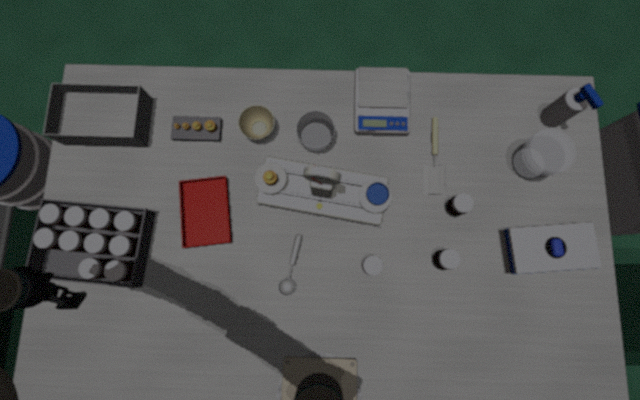

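View pics/s0.png

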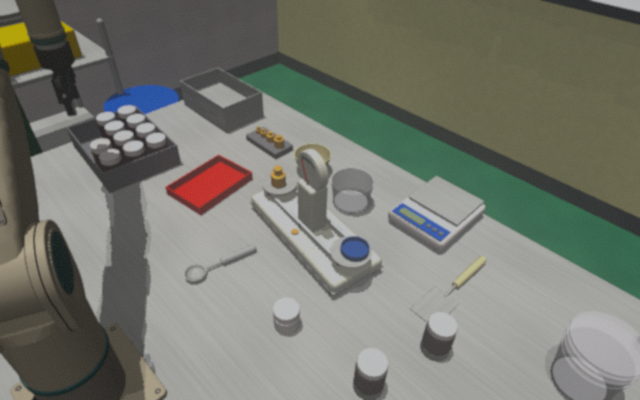

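The top view shows the jars at about (460,205) and (448,259), the blue dish at (377,194), the brass weight at (270,178) and the tray at (206,212). The lid stack is at (372,265). Next I measure them with depth.

```bash
cat >> h.py <<'E'
from scipy.optimize import least_squares
def circ(P):
    m=cv2.minEnclosingCircle(P[:,:2].astype(np.float32)); return m
E
python3 - <<'E'
from h import *
for cam,nm,pts in(('top','t0',dict(ja=(462,203),jb=(450,258),dish=(377,194),lid=(372,264),brass=(270,178),tray=(206,212),tower=(322,180))),('side','s0',dict(jfar=(440,328),jnear=(371,362),dish=(354,249)))):
    d=np.load(f'pics/{nm}.npy');W=world(cam,d)
    for k,(u,v) in pts.items():
        print(cam,k,np.round(W[v,u],1))
        r=22 if k!='tray' else 45
        sub=W[v-r:v+r,u-r:u+r].reshape(-1,3)
        h={'ja':(78,95),'jb':(78,95),'jfar':(78,95),'jnear':(78,95),'dish':(93,106),'lid':(50,65),'brass':(90,140),'tray':(18,36),'tower':(200,280)}[k]
        s=sub[(sub[:,2]>h[0])&(sub[:,2]<h[1])]
        if len(s)>5:
            print('  n',len(s),'med',np.median(s,0).round(1),'mean',s.mean(0).round(1),'mec',[np.round(x,1) for x in circ(s)],'z',np.percentile(s[:,2],[5,50,95]).round(1))
# dish from colour
im=cv2.imread('pics/t0.png').astype(int);d=np.load('pics/t0.npy');W=world('top',d)
m=(im[...,0]-im[...,2]>40);v,u=np.nonzero(m);k=(abs(u-377)<20)&(abs(v-194)<20)
P=W[v[k],u[k]];print('blue',k.sum(),P.mean(0),circ(P),np.percentile(P[:,2],[2,10,50,90,98]), u[k].mean(),v[k].mean())
im=cv2.imread('pics/s0.png').astype(int);d=np.load('pics/s0.npy');Ws=world('side',d)
m=(im[...,0]-im[...,2]>40);v,u=np.nonzero(m);k=(abs(u-354)<25)&(abs(v-249)<25)
P=Ws[v[k],u[k]];print('blue side',k.sum(),P.mean(0),circ(P),np.percentile(P[:,2],[2,10,50,90,98]))
big=[cv2.resize(cv2.imread('pics/t0.png')[160:230,330:430],None,fx=5,fy=5,interpolation=2),cv2.resize(cv2.imread('pics/s0.png')[215:285,305:405],None,fx=5,fy=5,interpolation=2)]
cv2.imwrite('pics/z0.png',np.vstack([b[:300] for b in big]))
E
```

```text
top ja [ 534.6 -385.6   83.2]
  n 311 med [ 535.1 -388.3   85.9] mean [ 535.3 -388.8   85.6] mec [array([ 536.2, -389.7]), np.float64(27.7)] z [81.6 85.9 88.9]
top jb [ 381.8 -346.5   85.6]
  n 333 med [ 379.5 -346.4   85.8] mean [ 379.9 -346.2   85.7] mec [array([ 380.5, -347.2]), np.float64(27.8)] z [81.9 85.8 89.2]
top dish [ 552.7 -148.    87.9]
  n 73 med [ 552.  -149.6   99. ] mean [ 552.6 -149.9   98.7] mec [array([ 552.7, -148.6]), np.float64(32.1)] z [ 93.8  99.  102.6]
top lid [ 360.5 -138.6   57.1]
  n 306 med [ 357.4 -141.5   56.4] mean [ 357.  -141.7   56.3] mec [array([ 357., -142.]), np.float64(27.1)] z [52.5 56.4 60. ]
top brass [579.8 146.4 133.2]
  n 169 med [584.  147.1 112.8] mean [584.5 148.2 117.1] mec [array([588. , 150.4]), np.float64(19.2)] z [ 98.2 112.8 133.5]
top tray [500.5 350.6   4.6]
  n 463 med [501.6 360.7  26.2] mean [501.1 353.2  25.7] mec [array([501.1, 348.9]), np.float64(120.4)] z [19.  26.2 30.4]
top tower [557.9   4.8 220.6]
  n 519 med [564.2   4.8 249.1] mean [565.6   4.6 243.8] mec [array([569.7,   5.2]), np.float64(47.0)] z [208.7 249.1 26
[... 199 characters left out ...]
 ]
  n 748 med [ 377.6 -348.1   85. ] mean [ 378.  -347.9   84.9] mec [array([ 379.9, -347.2]), np.float64(28.0)] z [81.8 85.  87.4]
side dish [ 556.4 -144.8   84.4]
  n 157 med [ 552.1 -149.3   97.6] mean [ 551.9 -149.3   97.2] mec [array([ 552.8, -147.9]), np.float64(33.5)] z [ 93.4  97.6 100.7]
blue 334 [ 551.89820638 -147.2371045    98.22532409] ((456.03826904296875, -86.56465911865234), 143.2317352294922) [ 84.53819992  85.59212709  88.00383396  91.08892438 100.39903722] 377.1646706586826 193.57185628742516
blue side 383 [ 552.49865144 -149.08834804   92.1824893 ] ((297.0333557128906, -349.20928955078125), 355.85833740234375) [84.35325624 85.51643017 87.32386984 97.01438797 99.67869579]
```

View pics/z0.png

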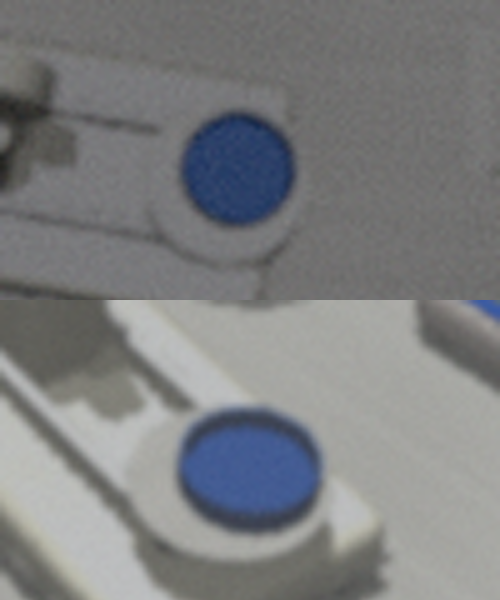

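Every measured height agrees with the description: jar lids at about 86 mm, dish rim at about 100 mm, dish floor at about 88 mm. The positions so far:
- Far jar (536,-389.5)
- Near jar (380,-347)
- Dish about (552.7,-148.3)
- Tray (501,349)

I'll take the near jar first, pulling in the radius and then swinging round.

>>> play_rows:
  targets:
    - {"slide": [-62, 0, 0], "turn": [0, 0, 0], "hand": 85}
    - {"slide": [-62, 0, 0], "turn": [0, 0, 0], "hand": 85}
    - {"slide": [-62, 0, 0], "turn": [0, 0, 0], "hand": 85}
    - {"slide": [-4, 60.3, 0], "turn": [0, 0, 7.5], "hand": 85}
    - {"slide": [-4, 60.3, 0], "turn": [0, 0, 7.5], "hand": 85}

```text
clock: 0.72
eef_pos: [306.5, 348.1, 231.6]
tool_rot: [-3.141, -0.001, 0.848]
force: [0.8, 1.1, 0.0]
width: 85.0
```

>>> play_rows:
  targets:
    - {"slide": [-4, 60.3, 0], "turn": [0, 0, 7.5], "hand": 85}
    - {"slide": [-4, 60.3, 0], "turn": [0, 0, 7.5], "hand": 85}
    - {"slide": [-4, 60.3, 0], "turn": [0, 0, 7.5], "hand": 85}
    - {"slide": [-4, 60.3, 0], "turn": [0, 0, 7.5], "hand": 85}
    - {"slide": [-4, 60.3, 0], "turn": [0, 0, 7.5], "hand": 85}

```text
clock: 1.35
eef_pos: [454.8, 89.2, 231.2]
tool_rot: [3.141, -0.001, 0.191]
force: [0.3, 0.3, 0.5]
width: 85.0
```

>>> play_rows:
  targets:
    - {"slide": [-4, 60.3, 0], "turn": [0, 0, 7.5], "hand": 85}
    - {"slide": [-4, 60.3, 0], "turn": [0, 0, 7.5], "hand": 85}
    - {"slide": [-4, 60.3, 0], "turn": [0, 0, 7.5], "hand": 85}
    - {"slide": [-4, 60.3, 0], "turn": [0, 0, 7.5], "hand": 85}
    - {"slide": [-4, 60.3, 0], "turn": [0, 0, 7.5], "hand": 85}

```text
clock: 1.98
eef_pos: [414.0, -205.3, 231.2]
tool_rot: [3.141, -0.001, -0.464]
force: [-0.2, -0.6, 0.5]
width: 84.8
```

>>> play_rows:
  targets:
    - {"slide": [-4, 60.3, 0], "turn": [0, 0, 7.5], "hand": 85}
    - {"slide": [-4, 60.3, 0], "turn": [0, 0, 7.5], "hand": 85}
    - {"slide": [0, 0, 0], "turn": [0, 0, 0], "hand": 85}
    - {"slide": [0, 0, 0], "turn": [0, 0, 0], "hand": 85}

```text
clock: 2.48
eef_pos: [347.3, -303.0, 231.1]
tool_rot: [-3.141, 0.001, -0.721]
force: [0.1, -0.1, 0.0]
width: 84.6
```

```bash
cat >> h.py <<'E'
from scipy.spatial.transform import Rotation as Ro
def to(x,y,z=None):
    s=read_state();R=Ro.from_euler('xyz',s['tool_rot']).as_matrix();p=np.array(s['eef_pos']);g=np.array([x,y,p[2] if z is None else z])
    print('clk',np.round(s['clock'],2),'pos',p.round(2),'rot',np.round(s['tool_rot'],4),'F',np.round(s['force'],2),'w',np.round(s['width'],2),'slide',(R.T@(g-p)).round(2))
E
python3 -c "
from h import *
to(380.2,-347.2)"
```

```text
clk 2.48 pos [ 347.26 -302.96  231.05] rot [-3.141e+00  8.000e-04 -7.212e-01] F [ 0.09 -0.06  0.02] w 84.62 slide [ 5.395e+01  1.148e+01 -5.000e-02]
```

>>> play_rows:
  targets:
    - {"slide": [54, 11.5, 0], "turn": [0, 0, 0], "hand": 85}
    - {"slide": [0, 0, 50], "turn": [0, 0, 0], "hand": 85}
    - {"slide": [0, 0, 50], "turn": [0, 0, 0], "hand": 85}
    - {"slide": [0, 0, 0], "turn": [0, 0, 0], "hand": 85}

```text
clock: 2.98
eef_pos: [379.4, -344.2, 128.4]
tool_rot: [-3.141, 0.008, -0.719]
force: [-0.7, 0.6, -0.4]
width: 84.8
```

```bash
python3 -c "
from h import *
to(380.2,-347.2,35)"
```

```text
clk 2.98 pos [ 379.39 -344.16  128.41] rot [-3.1406  0.0082 -0.7186] F [-0.67  0.58 -0.44] w 84.83 slide [ 3.37  1.85 93.39]
```

>>> play_rows:
  targets:
    - {"slide": [2, 2, 40], "turn": [0, 0, 0], "hand": 85}
    - {"slide": [0, 0, 0], "turn": [0, 0, 0], "hand": 85}
    - {"slide": [0, 0, 0], "turn": [0, 0, 0], "hand": 85}
    - {"slide": [0, 0, 0], "turn": [0, 0, 0], "hand": 85}

```text
clock: 3.48
eef_pos: [381.3, -351.2, 93.1]
tool_rot: [-3.141, -0.003, -0.721]
force: [0.4, -0.7, -0.8]
width: 84.9
```

```bash
python3 -c "
from h import *
to(380.2,-347.2,35)"
```

```text
clk 3.48 pos [ 381.3  -351.19   93.15] rot [-3.1414e+00 -3.1000e-03 -7.2110e-01] F [ 0.42 -0.7  -0.85] w 84.86 slide [-3.64 -2.25 58.14]
```

>>> play_rows:
  targets:
    - {"slide": [0, 0, 0], "turn": [0, 0, 0], "hand": 85}
    - {"slide": [0, 0, 0], "turn": [0, 0, 0], "hand": 85}

```text
clock: 3.72
eef_pos: [380.5, -350.7, 91.8]
tool_rot: [-3.141, -0.001, -0.722]
force: [0.2, -0.5, 0.3]
width: 85.4
```

>>> play_rows:
  targets:
    - {"slide": [0, 0, 0], "turn": [0, 0, 0], "hand": 85}
    - {"slide": [0, 0, 0], "turn": [0, 0, 0], "hand": 85}

```text
clock: 3.98
eef_pos: [380.2, -350.6, 91.3]
tool_rot: [-3.142, 0.0, -0.722]
force: [0.0, -0.2, 0.8]
width: 85.0
```

>>> play_rows:
  targets:
    - {"slide": [-2.2, -2.4, 25], "turn": [0, 0, 0], "hand": 85}
    - {"slide": [0, 0, 20], "turn": [0, 0, 0], "hand": 85}
    - {"slide": [0, 0, 11], "turn": [0, 0, 0], "hand": 85}
    - {"slide": [0, 0, 0], "turn": [0, 0, 0], "hand": 85}
    - {"slide": [0, 0, 0], "turn": [0, 0, 0], "hand": 85}

```text
clock: 4.6
eef_pos: [380.4, -347.8, 35.8]
tool_rot: [3.141, -0.001, -0.722]
force: [-0.2, -0.2, -0.5]
width: 85.1
```

>>> play_rows:
  targets:
    - {"slide": [0, 0, 0], "turn": [0, 0, 0], "hand": 85}
    - {"slide": [0, 0, 0], "turn": [0, 0, 0], "hand": 85}
    - {"slide": [0, 0, 0], "turn": [0, 0, 0], "hand": 85}

```text
clock: 4.97
eef_pos: [380.3, -347.4, 35.5]
tool_rot: [-3.142, -0.0, -0.722]
force: [1.3, 0.4, -0.1]
width: 84.8
```

```bash
python3 -c "
from h import *
to(380.2,-347.2,35)
im,d=snap('side','s1')
cv2.imwrite('pics/s1z.png',cv2.resize(im[260:400,280:480],None,fx=3,fy=3))"
```

```text
clk 4.97 pos [ 380.31 -347.43   35.53] rot [-3.1416e+00 -4.0000e-04 -7.2160e-01] F [ 1.29  0.41 -0.09] w 84.85 slide [-0.23 -0.1   0.53]
```

View pics/s1z.png

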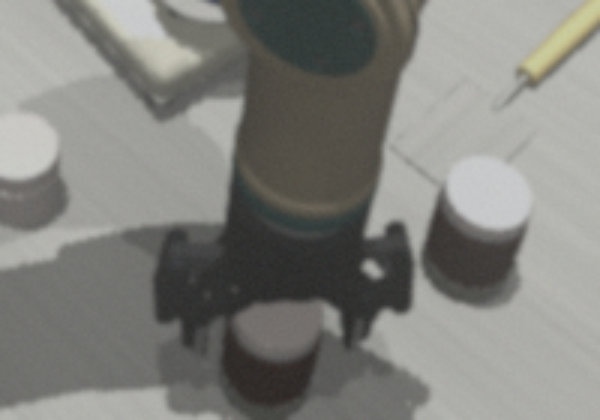

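The jar (300,350 in the crop) sits centred between the open fingers. Closing on it.

>>> play_rows:
  targets:
    - {"slide": [0, 0, 0], "turn": [0, 0, 0], "hand": 50}
    - {"slide": [0, 0, 0], "turn": [0, 0, 0], "hand": 50}
    - {"slide": [0, 0, 0], "turn": [0, 0, 0], "hand": 50}
    - {"slide": [0, 0, 0], "turn": [0, 0, 0], "hand": 50}
    - {"slide": [0, 0, 0], "turn": [0, 0, 0], "hand": 50}

```text
clock: 5.65
eef_pos: [380.1, -347.2, 35.8]
tool_rot: [-3.141, 0.0, -0.722]
force: [-0.4, 1.1, 7.4]
width: 56.2
```

>>> play_rows:
  targets:
    - {"slide": [0, 0, 0], "turn": [0, 0, 0], "hand": 50}
    - {"slide": [0, 0, 0], "turn": [0, 0, 0], "hand": 50}

```text
clock: 5.9
eef_pos: [380.1, -347.2, 35.8]
tool_rot: [-3.141, 0.0, -0.722]
force: [-1.5, 1.0, 6.7]
width: 56.3
```

```bash
python3 -c "
from h import *
to(380.2,-347.2,35)
im,d=snap('side','s2')
cv2.imwrite('pics/s2z.png',cv2.resize(im[260:400,280:480],None,fx=3,fy=3))"
```

```text
clk 5.9 pos [ 380.07 -347.18   35.83] rot [-3.141e+00  1.000e-04 -7.219e-01] F [-1.45  1.04  6.67] w 56.33 slide [ 0.11 -0.08  0.83]
```

View pics/s2z.png

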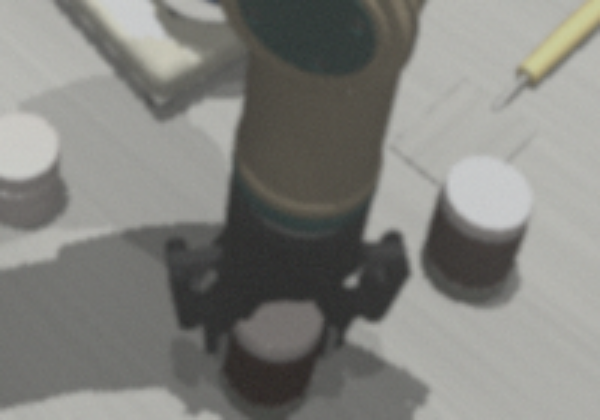

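Judging by the fingertips, the pads sit at about z 50–70, partly over the lid seam, and the width of 56.3 doesn't settle it. I'll regrip 8 mm lower.

>>> play_rows:
  targets:
    - {"slide": [0, 0, 0], "turn": [0, 0, 0], "hand": 75}
    - {"slide": [0, 0, 0], "turn": [0, 0, 0], "hand": 75}
    - {"slide": [0, 0, 8], "turn": [0, 0, 0], "hand": 75}
    - {"slide": [0, 0, 0], "turn": [0, 0, 0], "hand": 75}
    - {"slide": [0, 0, 0], "turn": [0, 0, 0], "hand": 75}

```text
clock: 6.58
eef_pos: [380.0, -347.3, 27.0]
tool_rot: [3.142, 0.001, -0.722]
force: [0.1, 0.4, 0.5]
width: 75.3
```

>>> play_rows:
  targets:
    - {"slide": [0, 0, 0], "turn": [0, 0, 0], "hand": 50}
    - {"slide": [0, 0, 0], "turn": [0, 0, 0], "hand": 50}
    - {"slide": [0, 0, 0], "turn": [0, 0, 0], "hand": 50}
    - {"slide": [0, 0, 0], "turn": [0, 0, 0], "hand": 50}
    - {"slide": [0, 0, 0], "turn": [0, 0, 0], "hand": 50}

```text
clock: 7.2
eef_pos: [380.1, -347.3, 27.8]
tool_rot: [-3.141, -0.0, -0.722]
force: [-0.8, 0.3, 5.8]
width: 56.6
```

>>> play_rows:
  targets:
    - {"slide": [0, 0, -10], "turn": [0, 0, 0], "hand": 50}
    - {"slide": [0, 0, -40], "turn": [0, 0, 0], "hand": 50}
    - {"slide": [0, 0, -50], "turn": [0, 0, 0], "hand": 50}
    - {"slide": [0, 0, -35], "turn": [0, 0, 0], "hand": 50}
    - {"slide": [0, 0, 0], "turn": [0, 0, 0], "hand": 50}

```text
clock: 7.82
eef_pos: [381.3, -348.4, 164.7]
tool_rot: [-3.141, -0.005, -0.721]
force: [0.2, -0.0, -5.7]
width: 56.6
```

>>> play_rows:
  targets:
    - {"slide": [0, 0, 0], "turn": [0, 0, 0], "hand": 50}
    - {"slide": [0, 0, 0], "turn": [0, 0, 0], "hand": 50}
    - {"slide": [0, 0, 0], "turn": [0, 0, 0], "hand": 50}
    - {"slide": [0, 0, 0], "turn": [0, 0, 0], "hand": 50}

```text
clock: 8.32
eef_pos: [379.8, -347.2, 161.7]
tool_rot: [3.141, 0.001, -0.722]
force: [-0.0, 0.7, -4.3]
width: 56.9
```

```bash
python3 -c "
from h import *
to(552.7,-148.3)
for i in range(6):
    im,d=get_image('side'); to(552.7,-148.3)
snap('side','s3')
cv2.imwrite('pics/s3z.png',cv2.resize(im[180:380,230:480],None,fx=3,fy=3))"
```

```text
clk 8.32 pos [ 379.85 -347.25  161.7 ] rot [ 3.1414e+00  1.2000e-03 -7.2190e-01] F [-0.01  0.68 -4.33] w 56.91 slide [-1.7300e+00 -2.6354e+02 -5.0000e-02]
clk 8.38 pos [ 379.93 -347.34  161.86] rot [ 3.1414e+00  9.0000e-04 -7.2190e-01] F [ 0.4   0.1  -3.68] w 56.77 slide [-1.8500e+00 -2.6355e+02 -5.0000e-02]
clk 8.43 pos [ 380.02 -347.35  162.  ] rot [ 3.1415e+00  6.0000e-04 -7.2180e-01] F [ 0.37 -0.67 -4.32] w 56.63 slide [-1.890e+00 -2.635e+02 -3.000e-02]
clk 8.48 pos [ 380.07 -347.38  162.08] rot [ 3.1415e+00  4.0000e-04 -7.2180e-01] F [ 0.28 -0.13 -3.55] w 56.59 slide [-1.950e+00 -2.635e+02 -3.000e-02]
clk 8.52 pos [ 380.13 -347.38  162.18] rot [ 3.1416e+00  2.0000e-04 -7.2170e-01] F [-0.73  0.27 -3.04] w 56.5 slide [-1.9800e+00 -2.6346e+02 -1.0000e-02]
clk 8.57 pos [ 380.14 -347.39  162.22] rot [ 3.1415e+00  1.0000e-04 -7.2170e-01] F [ 0.14  0.01 -3.93] w 56.59 slide [-1.9900e+00 -2.6346e+02 -1.0000e-02]
clk 8.62 pos [ 380.18 -347.37  162.28] rot [ 3.1416e+00  1.0000e-04 -7.2160e-01] F [ 0.25 -0.05 -2.78] w 56.83 slide [  -1.99 -263.42   -0.  ]
```

View pics/s3z.png

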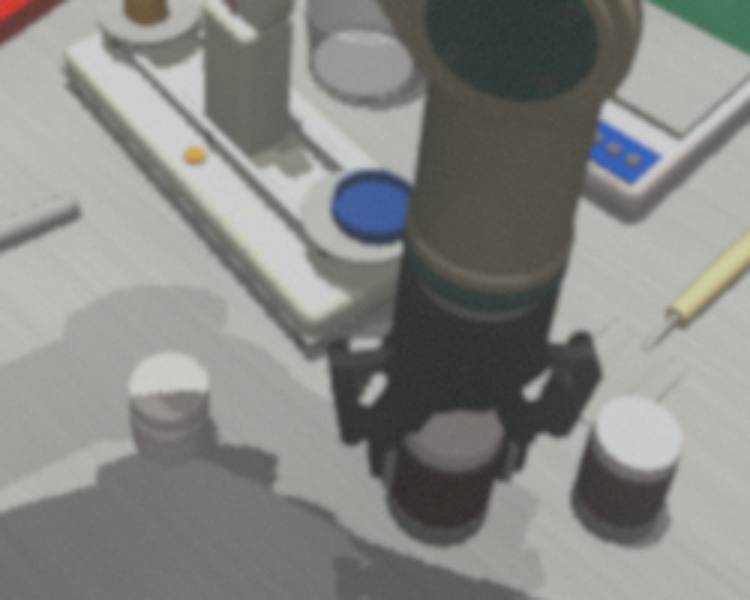

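The jar hangs upright in the jaws and its foot is about 27.8 mm below the TCP. Next I refine the dish centre by fitting its silhouette in both cameras.

```bash
python3 - <<'E'
from h import *
from scipy.optimize import minimize
a=np.linspace(0,2*np.pi,60)
for cam,nm,(u0,v0) in(('top','t0',(377,194)),('side','s0',(354,249))):
    im=cv2.imread(f'pics/{nm}.png').astype(float)
    S=8;r=30
    crop=cv2.resize((im[...,0]-im[...,2])[v0-r:v0+r,u0-r:u0+r],None,fx=S,fy=S,interpolation=cv2.INTER_LINEAR)
    lo,hi=np.percentile(crop,20),np.percentile(crop,97); print(cam,lo,hi)
    m=(crop>lo+.4*(hi-lo))
    # keep biggest blob
    n,l,st,_=cv2.connectedComponentsWithStats(m.astype(np.uint8)); k=1+np.argmax(st[1:,4]); m=l==k
    def ren(x,y,hull=True):
        pts=[]
        for z in ((100,86) if hull else (100,)):
            for t in a:
                p=proj(cam,[x+32*np.cos(t),y+32*np.sin(t),z]); pts.append([(p[0]-u0+r+.5)*S-.5,(p[1]-v0+r+.5)*S-.5])
        h=cv2.convexHull(np.array(pts,np.float32)); o=np.zeros(m.shape,np.uint8); cv2.fillPoly(o,[np.round(h*16).astype(np.int32)],1,shift=4); return o>0
    f=lambda q:-(ren(*q)&m).sum()/(ren(*q)|m).sum()
    res=minimize(f,[552.7,-148.3],method='Nelder-Mead',options=dict(initial_simplex=[[552.7,-148.3],[556,-148.3],[552.7,-145]]))
    print(res.x,res.fun)
# lid fits by mean of top-plane points
d=np.load('pics/t0.npy');W=world('top',d)
E
```

```text
top -1.59765625 60.8671875Traceback (most recent call last):
  File "<stdin>", line 19, in <module>
    res = _minimize_neldermead(fun, x0, args, callback, bounds=bounds,
                               **options)
    fxcc = func(xcc)
    fx = function(np.copy(x), *(wrapper_args + args))
  File "<stdin>", line 18, in <lambda>
  File "<stdin>", line 16, in ren
  File "h.py", line 11, in proj
    c=calibration(cam);K,R,t=np.array(c['K']),np.array(c['R']),np.array(c['t'])
ValueError: time passes only in moves, steps and waits
```

```bash
sed -i '1a import functools' h.py; sed -i 's/^import numpy as np, cv2/import numpy as np, cv2\n_cal=calibration\n@functools.lru_cache\ndef calibration(n): return _cal(n)/' h.py
cat > fit.py <<'E'
from h import *
from scipy.optimize import minimize
a=np.linspace(0,2*np.pi,60)
def fit(cam,m,S,org,x0,zs,R):
    # m mask upscaled S, org = (u,v) of top-left source pixel
    def ren(x,y):
        pts=[]
        for z in zs:
            for t in a:
                p=proj(cam,[x+R*np.cos(t),y+R*np.sin(t),z]); pts.append([(p[0]-org[0]+.5)*S-.5,(p[1]-org[1]+.5)*S-.5])
        h=cv2.convexHull(np.array(pts,np.float32)); o=np.zeros(m.shape,np.uint8); cv2.fillPoly(o,[np.round(h*16).astype(np.int32)],1,shift=4); return o>0
    f=lambda q:-(ren(*q)&m).sum()/(ren(*q)|m).sum()
    x0=np.array(x0,float)
    res=minimize(f,x0,method='Nelder-Mead',options=dict(initial_simplex=[x0,x0+[3,0],x0+[0,3]]))
    return res.x.round(2),round(-res.fun,3)
def blob(ch,u0,v0,r,S=8,frac=.4,lo=None,hi=None):
    c=cv2.resize(ch[v0-r:v0+r,u0-r:u0+r],None,fx=S,fy=S,interpolation=cv2.INTER_LINEAR)
    lo=np.percentile(c,20) if lo is None else lo;hi=np.percentile(c,97) if hi is None else hi
    m=c>lo+frac*(hi-lo);n,l,st,_=cv2.connectedComponentsWithStats(m.astype(np.uint8))
    k=l[len(l)//2,len(l)//2]; return l==k
E
python3 - <<'E'
from fit import *
for cam,nm,(u0,v0) in(('top','t0',(377,194)),('side','s0',(354,249))):
    im=cv2.imread(f'pics/{nm}.png').astype(float)
    for fr in (.3,.5):
        m=blob(im[...,0]-im[...,2],u0,v0,30,frac=fr)
        print(cam,'dish',fr,fit(cam,m,8,(u0-30,v0-30),(552.7,-148.3),(100,86),32))
# lids as control: brightness contrast is weak; use depth mask
for cam,nm,pts in(('top','t0',[(462,203,536,-389.5),(450,258,380,-347)]),('side','s0',[(440,328,536,-389.5),(371,366,380,-347)])):
    d=np.load(f'pics/{nm}.npy');W=world(cam,d)
    for u,v,x,y in pts:
        r=30
        ch=(abs(W[...,2]-86)<7).astype(float)
        print(cam,'lid',fit(cam,blob(ch,u,v,r,lo=0,hi=1,frac=.5),8,(u-r,v-r),(x,y),(86,80),27.5))
E
```

```text
top dish 0.3 (array([ 553.85, -147.94]), np.float64(0.913))
top dish 0.5 (array([ 552.7, -146.8]), np.float64(0.826))
side dish 0.3 (array([ 557.35, -144.96]), np.float64(0.86))
side dish 0.5 (array([ 559.69, -142.57]), np.float64(0.636))
top lid (array([ 535.95, -389.52]), np.float64(0.957))
top lid (array([ 380.29, -347.12]), np.float64(0.956))
side lid (array([ 535.27, -389.37]), np.float64(0.947))
side lid (array([ 379.52, -346.99]), np.float64(0.958))
```

```bash
python3 - <<'E'
from fit import *
for cam,nm,(u0,v0) in(('top','t0',(377,194)),('side','s0',(354,249))):
    im=cv2.imread(f'pics/{nm}.png').astype(float);d=np.load(f'pics/{nm}.npy');W=world(cam,d)
    for thr in (6,10,15,20):
        m=blob(cv2.GaussianBlur(im[...,0]-im[...,2],(0,0),.7),u0,v0,30,lo=0,hi=1,frac=thr)
        print(cam,'dish',thr,m.sum()/64,fit(cam,m,8,(u0-30,v0-30),(552.7,-148.3),(100,86),32))
    P=W[v0-25:v0+25,u0-25:u0+25].reshape(-1,3);P=P[(P[:,2]>95)&(P[:,2]<104)&(np.hypot(P[:,0]-553,P[:,1]+148)<38)]
    r=least_squares(lambda q:np.hypot(P[:,0]-q[0],P[:,1]-q[1])-31,[553,-148],loss='soft_l1'); print(len(P),r.x,np.degrees(np.arctan2(P[:,1]-r.x[1],P[:,0]-r.x[0]))[::6].round())
    # depth mask of non-plate: pan disc too
    P=W[v0-30:v0+30,u0-30:u0+30].reshape(-1,3);P=P[(P[:,2]>80.5)&(P[:,2]<104)&(np.hypot(P[:,0]-553,P[:,1]+148)<60)]
    print('pan mec',circ(P),len(P))
E
```

```text
top dish 6 480.875 (array([ 553.19, -147.81]), np.float64(0.915))
top dish 10 447.421875 (array([ 553.54, -147.68]), np.float64(0.977))
top dish 15 419.65625 (array([ 553.19, -147.6 ]), np.float64(0.955))
top dish 20 398.0625 (array([ 553.21, -146.69]), np.float64(0.906))
63 [ 552.36091652 -148.93031701] [  27.   -7.  -32.  -47.   66.  -82.  -97.  124.  147.  161. -169.]
pan mec ((546.7725830078125, -143.4581298828125), 45.98349380493164) 812
side dish 6 651.6875 (array([ 554.08, -147.61]), np.float64(0.956))
side dish 10 614.4375 (array([ 554.24, -147.38]), np.float64(0.969))
side dish 15 573.484375 (array([ 555.44, -146.62]), np.float64(0.919))
side dish 20 531.96875 (array([ 557.14, -145.25]), np.float64(0.86))
125 [ 552.62286062 -148.8121035 ] [  60.   37.   59.   32.   76.   91.    2.  107.  -15.  128.  -35.  149.
  163.  174. -176. -172. -169. -145.  -98. -137. -108.]
pan mec ((548.541748046875, -143.21255493164062), 47.88692092895508) 1036
```

The dish estimate is about (553.2,-148.0), ±0.7 mm. It is offset about (6.4,-4.5) from the pan centre, within the 9 mm allowed. Carrying the jar over it at a safe height.

>>> play_rows:
  targets:
    - {"slide": [-0.4, -40, 0], "turn": [0, 0, 0], "hand": 50}
    - {"slide": [-0.4, -60, 0], "turn": [0, 0, 0], "hand": 50}
    - {"slide": [-0.4, -60, 0], "turn": [0, 0, 0], "hand": 50}
    - {"slide": [-0.4, -60, 0], "turn": [0, 0, 0], "hand": 50}
    - {"slide": [0, -40, 0], "turn": [0, 0, 0], "hand": 50}

```text
clock: 9.3
eef_pos: [552.8, -147.6, 162.1]
tool_rot: [-3.14, 0.0, -0.718]
force: [0.3, -0.8, -4.7]
width: 57.0
```

>>> play_rows:
  targets:
    - {"slide": [0, -3.5, 0], "turn": [0, 0, 0], "hand": 50}
    - {"slide": [0, 0, 5], "turn": [0, 0, 0], "hand": 50}
    - {"slide": [0, 0, 5], "turn": [0, 0, 0], "hand": 50}
    - {"slide": [0, 0, 5], "turn": [0, 0, 0], "hand": 50}
    - {"slide": [0, 0, 5], "turn": [0, 0, 0], "hand": 50}

```text
clock: 9.93
eef_pos: [552.6, -149.2, 141.9]
tool_rot: [3.141, 0.0, -0.723]
force: [0.1, -0.6, -3.6]
width: 56.7
```

>>> play_rows:
  targets:
    - {"slide": [0, 0, 0], "turn": [0, 0, 0], "hand": 50}
    - {"slide": [0, 0, 0], "turn": [0, 0, 0], "hand": 50}
    - {"slide": [0, 0, 0], "turn": [0, 0, 0], "hand": 50}
    - {"slide": [0, 0, 0], "turn": [0, 0, 0], "hand": 50}

```text
clock: 10.42
eef_pos: [553.2, -148.5, 142.4]
tool_rot: [-3.141, -0.0, -0.721]
force: [-0.5, -0.1, -4.1]
width: 56.9
```

```bash
python3 -c "
from h import *
im,d=snap('side','s4');im2,_=snap('top','t4')
to(553.2,-148,130.8)
cv2.imwrite('pics/s4z.png',np.vstack([cv2.resize(im[160:300,270:450],None,fx=3,fy=3)[:,:540],cv2.resize(im2[150:205,320:440],None,fx=4.5,fy=3)]) )"
```

```text
clk 10.52 pos [ 553.13 -148.45  142.39] rot [-3.1415e+00 -1.0000e-04 -7.2150e-01] F [ 0.85 -0.34 -3.75] w 56.75 slide [-0.24 -0.38 11.59]
```

View pics/s4z.png

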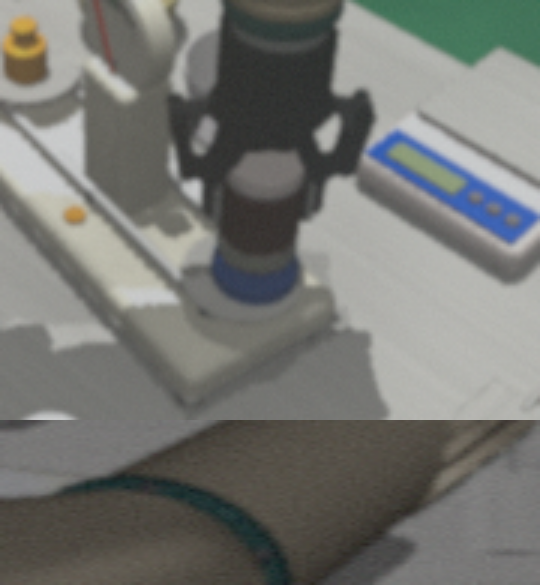

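```bash
cat > ov.py <<'E'
from h import *
def ov(img,jx,jy,jz,dx,dy,out,cam='side',S=8,pan=0):
    c=proj(cam,[dx,dy,110]);u0,v0=int(c[0])-50,int(c[1])-42
    im=cv2.resize(img[v0:v0+70,u0:u0+100],None,fx=S,fy=S,interpolation=cv2.INTER_CUBIC)
    a=np.linspace(0,2*np.pi,80)
    def cir(x,y,z,r,col):
        p=np.array([proj(cam,[x+r*np.cos(t),y+r*np.sin(t),z]) for t in a]);p=(p-[u0,v0]+.5)*S-.5
        cv2.polylines(im,[np.round(p).astype(int)],True,col,1)
    cir(jx,jy,jz,29,(0,255,0));cir(jx,jy,jz+64,29,(0,255,0));cir(jx,jy,jz+86,27.5,(0,255,255))
    cir(dx,dy,100-pan,32,(255,255,0));cir(dx,dy,85-pan,32,(255,255,0));cir(dx,dy,100-pan,30,(255,0,255))
    cv2.imwrite(out,im)
E
python3 - <<'E'
from ov import *
ov(cv2.imread('pics/s4.png'),553.13,-148.45,114.6,553.2,-147.9,'pics/o4.png')
E
```

```text
(no output)
```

View pics/o4.png

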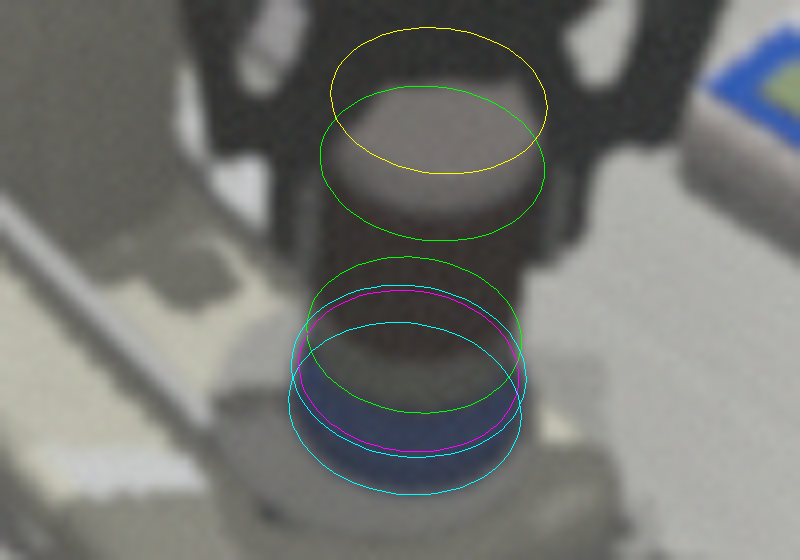

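```bash
cat > edge.py <<'E'
from h import *
def hullrow(cam,x,y,r,z0,z1,v):
    a=np.linspace(0,2*np.pi,120)
    pts=np.array([proj(cam,[x+r*np.cos(t),y+r*np.sin(t),z]) for z in(z0,z1) for t in a],np.float32)
    h=cv2.convexHull(pts)[:,0];xs=[]
    for i in range(len(h)):
        p,q=h[i],h[(i+1)%len(h)]
        if (p[1]-v)*(q[1]-v)<=0 and p[1]!=q[1]: xs.append(p[0]+(v-p[1])/(q[1]-p[1])*(q[0]-p[0]))
    return min(xs),max(xs)
def edges(img,cam,x,y,r,z0,z1,rows):
    g=cv2.GaussianBlur(img,(0,0),.8).astype(float)
    L=[];Rr=[]
    for v in rows:
        l,rt=hullrow(cam,x,y,r,z0,z1,v)
        for e,acc in((l,L),(rt,Rr)):
            us=np.arange(int(e)-5,int(e)+7)
            gr=np.abs(np.diff(g[v,us[0]:us[-1]+1],axis=0)).sum(1)
            k=np.argmax(gr[1:-1])+1
            den=gr[k-1]-2*gr[k]+gr[k+1];off=.5*(gr[k-1]-gr[k+1])/den if den else 0
            acc.append(us[0]+k+.5+off-e)
    return np.round(L,2),np.round(Rr,2)
E
python3 - <<'E'
from edge import *
im=cv2.imread('pics/s4.png');im0=cv2.imread('pics/s0.png')
f=lambda *X:proj('side',X)
print('jar rows',f(553,-148,114.6),f(553,-148,178));r=f(553.1,-148.4,135)[1]
print('jar',*edges(im,'side',553.13,-148.45,29,114.6,178.6,range(232,248)))
print('lid',*edges(im,'side',553.13,-148.45,27.5,180,200,range(215,224)))
print('dish s4',*edges(im,'side',553.2,-147.9,32,86,100,range(250,262)))
print('dish s0',*edges(im0,'side',553.2,-147.9,32,86,100,range(240,262)))
print(f(553,-148,100)-f(554,-149,100))
E
```

```text
jar rows [355.06152807 241.07677555] [357.29926213 219.84381384]
jar [ 0.63  0.04 -0.34 -0.2   0.08  0.06 -0.12 -0.15 -0.19 -0.32 -0.71 -1.39
 -2.03 -2.87 -3.83 -4.92] [ 3.19 -0.73 -0.78 -0.76 -0.66 -0.68 -0.71 -0.8  -0.78 -0.68 -0.47 -0.37
 -0.08  0.49  1.52  2.57]
lid [3.85 2.73 2.19 1.69 1.34 1.56 1.68 1.65 1.83] [-1.15 -0.81 -0.63 -0.72 -0.87 -0.94 -1.19 -1.75 -1.82]
dish s4 [-0.05 -0.    0.2   0.12  0.1   0.34  0.05 -0.13 -0.23 -1.21 -1.23 -4.93] [1.33 1.62 1.94 2.25 2.63 3.1  0.09 0.15 0.05 0.51 1.87 3.74]
dish s0 [ 0.94  1.    0.94  0.91  0.71  0.5   0.22  0.06 -0.01  0.03  0.07  0.14
  0.22  0.15  0.15  0.38  0.2  -0.02 -0.11 -0.91 -0.26 -4.43] [-0.85 -0.85 -1.01 -1.01 -0.93 -0.7  -0.57 -0.48 -0.33 -0.19  0.09  0.47
  0.43  0.2   0.16  0.14  0.32  0.48  0.62  1.04  1.68  4.84]
[-0.64696953 -0.01339307]
```

>>> play_rows:
  targets:
    - {"slide": [0.5, -0.5, 4], "turn": [0, 0, 0], "hand": 50}
    - {"slide": [0, 0, 4], "turn": [0, 0, 0], "hand": 50}
    - {"slide": [0, 0, 4], "turn": [0, 0, 0], "hand": 50}
    - {"slide": [0, 0, 0], "turn": [0, 0, 0], "hand": 50}
    - {"slide": [0, 0, 0], "turn": [0, 0, 0], "hand": 50}

```text
clock: 11.15
eef_pos: [553.8, -148.5, 130.3]
tool_rot: [3.142, 0.0, -0.722]
force: [0.4, -0.3, -4.2]
width: 56.5
```

>>> play_rows:
  targets:
    - {"slide": [0, 0, 0], "turn": [0, 0, 0], "hand": 50}
    - {"slide": [0, 0, 0], "turn": [0, 0, 0], "hand": 50}
    - {"slide": [0, 0, 0], "turn": [0, 0, 0], "hand": 50}

```text
clock: 11.52
eef_pos: [553.8, -148.4, 130.4]
tool_rot: [-3.142, -0.0, -0.722]
force: [-0.3, 0.9, -4.2]
width: 56.9
```

>>> play_rows:
  targets:
    - {"slide": [0, 0, 1], "turn": [0, 0, 0], "hand": 50}
    - {"slide": [0, 0, 1], "turn": [0, 0, 0], "hand": 50}
    - {"slide": [0, 0, 0], "turn": [0, 0, 0], "hand": 50}
    - {"slide": [0, 0, 0], "turn": [0, 0, 0], "hand": 50}

```text
clock: 12.02
eef_pos: [553.8, -148.4, 128.3]
tool_rot: [3.142, 0.0, -0.722]
force: [0.4, -0.3, -4.7]
width: 57.0
```

>>> play_rows:
  targets:
    - {"slide": [0, 0, 1], "turn": [0, 0, 0], "hand": 50}
    - {"slide": [0, 0, 1], "turn": [0, 0, 0], "hand": 50}
    - {"slide": [0, 0, 0], "turn": [0, 0, 0], "hand": 50}
    - {"slide": [0, 0, 0], "turn": [0, 0, 0], "hand": 50}

```text
clock: 12.52
eef_pos: [553.5, -148.7, 126.2]
tool_rot: [3.141, 0.0, -0.722]
force: [-1.0, -1.6, -4.3]
width: 56.8
```

```bash
python3 -c "
from h import *
to(553.2,-148,130.8)
get_image('side');to(553.2,-148,130.8);im,_=snap('side','s5');to(553.2,-148,130.8)
cv2.imwrite('pics/s5z.png',cv2.resize(im[130:300,240:420],None,fx=4,fy=3.5))"
```

```text
clk 12.52 pos [ 553.52 -148.69  126.19] rot [ 3.1411e+00  2.0000e-04 -7.2190e-01] F [-0.96 -1.62 -4.26] w 56.83 slide [-0.7  -0.31 -4.61]
clk 12.58 pos [ 553.55 -148.66  126.19] rot [ 3.1412e+00  1.0000e-04 -7.2180e-01] F [-0.43 -1.66 -4.08] w 56.62 slide [-0.7  -0.26 -4.61]
clk 12.62 pos [ 553.57 -148.63  126.21] rot [ 3.1412e+00  1.0000e-04 -7.2180e-01] F [-0.21 -0.56 -3.78] w 56.75 slide [-0.69 -0.22 -4.59]
```

View pics/s5z.png

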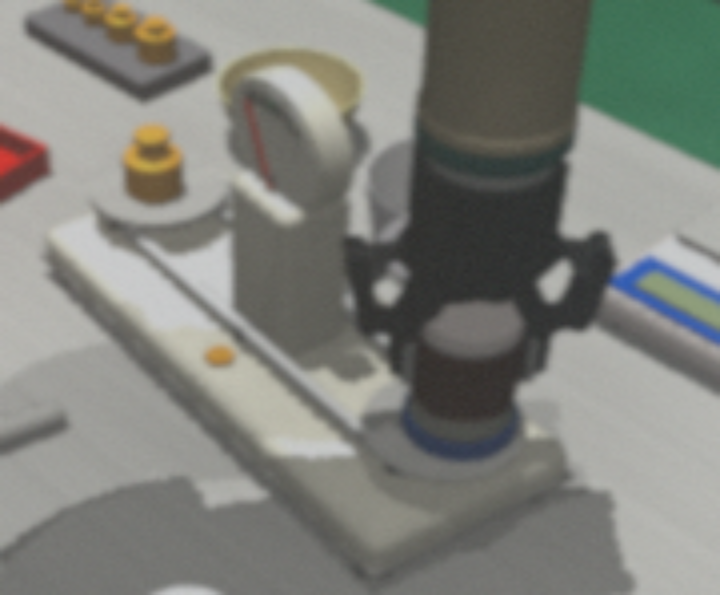

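The needle still leans towards the brass weight. The foot is at about 98.4 with no vertical load and a light sideways force of about -1.5 N, so it looks to be just inside the rim. I'll give way to that force and continue down.

>>> play_rows:
  targets:
    - {"slide": [0, 0.4, 0], "turn": [0, 0, 0], "hand": 50}
    - {"slide": [0, 0, 1], "turn": [0, 0, 0], "hand": 50}
    - {"slide": [0, 0, 1], "turn": [0, 0, 0], "hand": 50}
    - {"slide": [0, 0, 0], "turn": [0, 0, 0], "hand": 50}
    - {"slide": [0, 0, 0], "turn": [0, 0, 0], "hand": 50}

```text
clock: 13.25
eef_pos: [553.4, -148.8, 124.2]
tool_rot: [3.141, 0.0, -0.722]
force: [-1.0, -1.1, -2.6]
width: 56.5
```

```bash
python3 -c "
from h import *
for i in range(3): get_image('side');to(553.2,-148)"
```

```text
clk 13.3 pos [ 553.4  -148.74  124.22] rot [ 3.1415e+00  2.0000e-04 -7.2170e-01] F [-0.39 -0.89 -4.47] w 56.83 slide [-0.64 -0.42  0.  ]
clk 13.35 pos [ 553.41 -148.73  124.25] rot [ 3.1415e+00  2.0000e-04 -7.2160e-01] F [-0.5  -0.72 -3.68] w 56.95 slide [-0.65 -0.41  0.  ]
clk 13.4 pos [ 553.43 -148.77  124.26] rot [ 3.1415e+00  1.0000e-04 -7.2170e-01] F [ 0.27 -0.26 -4.24] w 56.61 slide [-0.68 -0.43  0.  ]
```

It's inside the dish with almost no force. Continuing down gently.

>>> play_rows:
  targets:
    - {"slide": [0, 0, 1], "turn": [0, 0, 0], "hand": 50}
    - {"slide": [0, 0, 1], "turn": [0, 0, 0], "hand": 50}
    - {"slide": [0, 0, 1], "turn": [0, 0, 0], "hand": 50}
    - {"slide": [0, 0, 1], "turn": [0, 0, 0], "hand": 50}
    - {"slide": [0, 0, 0], "turn": [0, 0, 0], "hand": 50}

```text
clock: 14.02
eef_pos: [553.4, -148.8, 120.2]
tool_rot: [3.141, 0.0, -0.722]
force: [-1.0, -0.5, -2.5]
width: 56.8
```

```bash
python3 -c "
from h import *
for i in range(3): get_image('side');to(553.2,-148,115.8)"
```

```text
clk 14.08 pos [ 553.39 -148.8   120.17] rot [ 3.1414e+00  2.0000e-04 -7.2180e-01] F [-1.24 -0.76 -2.93] w 56.67 slide [-0.67 -0.48  4.37]
clk 14.12 pos [ 553.41 -148.77  120.19] rot [ 3.1414e+00  1.0000e-04 -7.2160e-01] F [-1.27 -1.24 -3.92] w 56.8 slide [-0.66 -0.44  4.39]
clk 14.18 pos [ 553.41 -148.78  120.19] rot [ 3.1414e+00  1.0000e-04 -7.2160e-01] F [-1.48 -1.05 -3.84] w 56.67 slide [-0.67 -0.44  4.39]
```

>>> play_rows:
  targets:
    - {"slide": [0, 0.4, 1], "turn": [0, 0, 0], "hand": 50}
    - {"slide": [0, 0, 1], "turn": [0, 0, 0], "hand": 50}
    - {"slide": [0, 0, 1], "turn": [0, 0, 0], "hand": 50}
    - {"slide": [0, 0, 0.5], "turn": [0, 0, 0], "hand": 50}
    - {"slide": [0, 0, 0], "turn": [0, 0, 0], "hand": 50}

```text
clock: 14.8
eef_pos: [553.3, -148.9, 116.7]
tool_rot: [-3.141, 0.0, -0.721]
force: [-0.7, -0.8, -4.1]
width: 56.5
```

```bash
python3 -c "
from h import *
for i in range(3): get_image('side');to(553.2,-148,115.8)"
```

```text
clk 14.85 pos [ 553.29 -148.9   116.73] rot [-3.1415e+00  1.0000e-04 -7.2150e-01] F [-0.19 -0.59 -4.34] w 56.61 slide [-0.66 -0.61  0.93]
clk 14.9 pos [ 553.31 -148.91  116.73] rot [-3.1415e+00  1.0000e-04 -7.2150e-01] F [-0.28 -0.89 -4.36] w 56.76 slide [-0.68 -0.61  0.93]
clk 14.95 pos [ 553.3  -148.94  116.75] rot [-3.1415  0.     -0.7216] F [-0.32 -0.2  -4.7 ] w 56.97 slide [-0.7  -0.64  0.95]
```

>>> play_rows:
  targets:
    - {"slide": [0, 0, 0.5], "turn": [0, 0, 0], "hand": 50}
    - {"slide": [0, 0, 0.5], "turn": [0, 0, 0], "hand": 50}
    - {"slide": [0, 0, 0], "turn": [0, 0, 0], "hand": 50}

```text
clock: 15.32
eef_pos: [553.3, -149.0, 115.9]
tool_rot: [-3.141, -0.0, -0.722]
force: [-0.9, 1.0, -3.3]
width: 56.6
```

```bash
python3 -c "
from h import *
for i in range(4): get_image('side');to(553.2,-148,115.8)
from ov import *
im,_=snap('side','s6');ov(im,553.3,-148.9,88,553.3,-148.3,'pics/o6.png')"
```

```text
clk 15.38 pos [ 553.31 -149.    115.87] rot [-3.1414e+00 -1.0000e-04 -7.2160e-01] F [-0.89  1.31 -3.24] w 56.61 slide [-0.75 -0.68  0.07]
clk 15.42 pos [ 553.29 -149.    115.85] rot [-3.1415 -0.     -0.7216] F [-0.67  0.07 -2.99] w 56.86 slide [-0.73 -0.69  0.05]
clk 15.48 pos [ 553.3  -149.01  115.85] rot [-3.1415 -0.     -0.7216] F [-0.34  1.33 -1.91] w 56.74 slide [-0.74 -0.69  0.05]
clk 15.52 pos [ 553.35 -149.    115.86] rot [-3.1414e+00 -1.0000e-04 -7.2160e-01] F [-0.94 -0.23 -2.43] w 56.8 slide [-0.77 -0.65  0.06]
```

View pics/o6.png

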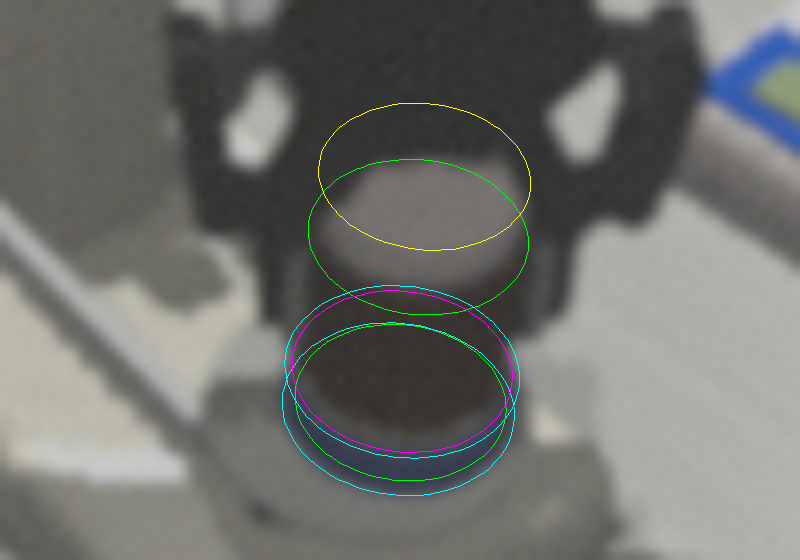

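The foot is on the floor: the load has dropped to about -2.5 N with the TCP at 115.9, against 115.8 expected. Releasing.

>>> play_rows:
  targets:
    - {"slide": [0, 0, 0], "turn": [0, 0, 0], "hand": 76}
    - {"slide": [0, 0, 0], "turn": [0, 0, 0], "hand": 76}
    - {"slide": [0, 0, 0], "turn": [0, 0, 0], "hand": 76}
    - {"slide": [0, 0, 0], "turn": [0, 0, 0], "hand": 76}
    - {"slide": [0, 0, 0], "turn": [0, 0, 0], "hand": 76}

```text
clock: 16.2
eef_pos: [553.3, -149.0, 115.8]
tool_rot: [-3.142, -0.0, -0.722]
force: [-0.1, 0.6, -0.2]
width: 76.3
```

>>> play_rows:
  targets:
    - {"slide": [0, 0, 0], "turn": [0, 0, 0], "hand": 76}
    - {"slide": [0, 0, 0], "turn": [0, 0, 0], "hand": 76}
    - {"slide": [0, 0, 0], "turn": [0, 0, 0], "hand": 76}
    - {"slide": [0, 0, 0], "turn": [0, 0, 0], "hand": 76}
    - {"slide": [0, 0, 0], "turn": [0, 0, 0], "hand": 76}

```text
clock: 16.82
eef_pos: [553.2, -149.0, 115.8]
tool_rot: [-3.142, 0.0, -0.722]
force: [-0.2, -0.6, 0.6]
width: 75.8
```

```bash
python3 -c "
from h import *
im,_=snap('side','s7');to(553.2,-148,130.8)
cv2.imwrite('pics/s7z.png',cv2.resize(im[130:300,240:420],None,fx=4,fy=3.5))"
```

```text
clk 16.88 pos [ 553.24 -149.08  115.79] rot [ 3.1416  0.     -0.7217] F [-0.46 -0.12  0.15] w 75.7 slide [ -0.74  -0.79 -15.01]
```

View pics/s7z.png

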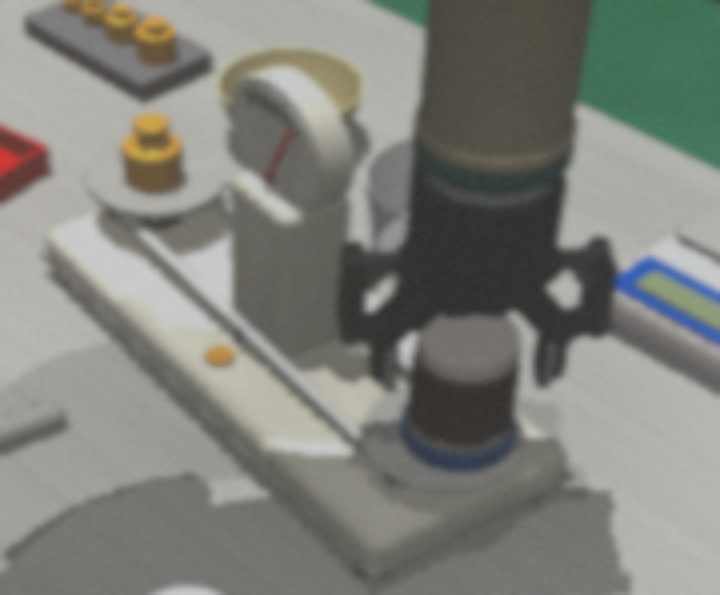

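The needle now leans to the goods pan and the brass plate has risen, so this is the full jar and it stays. I'll retreat straight up, check it's seated, then fetch the other one.

>>> play_rows:
  targets:
    - {"slide": [0, 0, -10], "turn": [0, 0, 0], "hand": 80}
    - {"slide": [0, 0, -30], "turn": [0, 0, 0], "hand": 85}
    - {"slide": [0, 0, -40], "turn": [0, 0, 0], "hand": 85}
    - {"slide": [0, 0, -20], "turn": [0, 0, 0], "hand": 85}
    - {"slide": [30, 40, 0], "turn": [0, 0, 0], "hand": 85}

```text
clock: 17.5
eef_pos: [552.1, -194.9, 217.9]
tool_rot: [-3.137, -0.002, -0.713]
force: [-0.1, -0.7, -0.4]
width: 84.9
```

>>> play_rows:
  targets:
    - {"slide": [40, 50, 0], "turn": [0, 0, 0], "hand": 85}
    - {"slide": [40, 50, 0], "turn": [0, 0, 0], "hand": 85}
    - {"slide": [35, 50, 0], "turn": [0, 0, 0], "hand": 85}
    - {"slide": [0, 0, 0], "turn": [0, 0, 0], "hand": 85}
    - {"slide": [0, 0, 0], "turn": [0, 0, 0], "hand": 85}

```text
clock: 18.12
eef_pos: [536.6, -384.2, 216.0]
tool_rot: [-3.141, 0.0, -0.722]
force: [-0.1, 1.0, 0.3]
width: 85.1
```

>>> play_rows:
  targets:
    - {"slide": [0, 0, 40], "turn": [0, 0, 0], "hand": 85}
    - {"slide": [0, 0, 40], "turn": [0, 0, 0], "hand": 85}
    - {"slide": [0, 0, 30], "turn": [0, 0, 0], "hand": 85}
    - {"slide": [0, 0, 0], "turn": [0, 0, 0], "hand": 85}
    - {"slide": [0, 0, 0], "turn": [0, 0, 0], "hand": 85}

```text
clock: 18.75
eef_pos: [537.9, -384.0, 107.2]
tool_rot: [-3.141, -0.002, -0.72]
force: [-0.3, 0.0, -0.1]
width: 85.0
```

```bash
python3 - <<'E'
from h import *
im,d=snap('side','s8');im2,d2=snap('top','t8')
to(535.7,-389.5,28)
for cam,dd,(u,v) in(('side',d,(354,235)),('top',d2,(377,194)),('side',d,(440,328)),('top',d2,(462,203))):
    W=world(cam,dd);P=W[v-30:v+30,u-30:u+30].reshape(-1,3)
    P=P[(P[:,2]>140)&(P[:,2]<180)] if u<400 else P[(P[:,2]>80)&(P[:,2]<92)]
    if len(P)>20: print(cam,u,len(P),np.median(P,0).round(1),[np.round(x,1) for x in circ(P)])
    P=P[abs(P[:,2]-np.median(P[:,2]))<6]
    if len(P)>50:
        A=np.c_[P[:,:2]-P[:,:2].mean(0),np.ones(len(P))];print(' plane slope',np.linalg.lstsq(A,P[:,2],rcond=None)[0].round(3))
cv2.imwrite('pics/s8z.png',np.vstack([cv2.resize(im[150:300,240:420],None,fx=4,fy=2),cv2.resize(im2[140:230,300:480],None,fx=4,fy=3)]))
E
```

```text
clk 18.85 pos [ 537.91 -384.73  107.73] rot [-3.1412e+00 -3.0000e-03 -7.2080e-01] F [-0.   -0.2   0.05] w 85.07 slide [ 1.24  5.07 79.73]
side 354 575 [ 544.6 -154.3  162.1] [array([ 553. , -149.8]), np.float64(29.3)]
 plane slope [2.70000e-02 2.10000e-02 1.62425e+02]
top 377 299 [ 553.7 -141.6  163.4] [array([ 552.6, -147.2]), np.float64(28.2)]
 plane slope [4.00000e-03 6.00000e-03 1.63784e+02]
side 440 589 [ 534.1 -390.3   85.1] [array([ 535.3, -389.2]), np.float64(27.8)]
 plane slope [1.2000e-02 7.0000e-03 8.5071e+01]
  return _methods._mean(a, axis=axis, dtype=dtype,
  ret = ret.dtype.type(ret / rcount)
```

View pics/s8z.png

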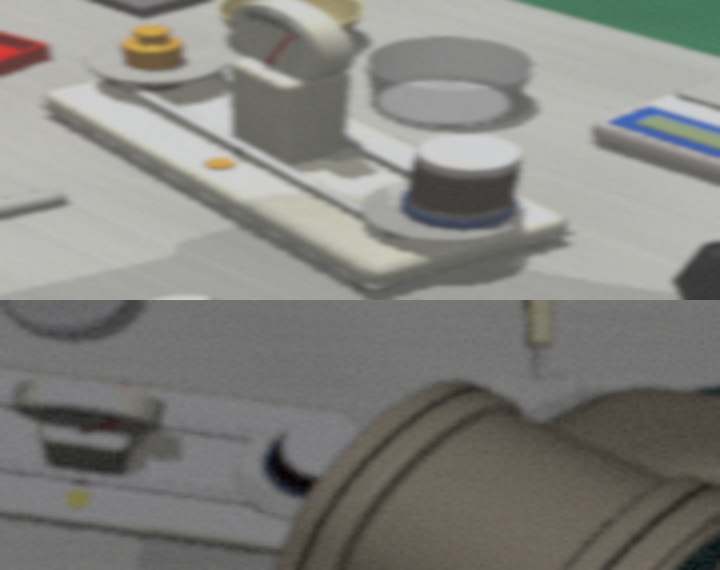

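The lid top in the dish is at about 163.5 and level, against 164 expected for a seated jar with the pan bottomed. The needle stays on the goods side. Now aligning on the second jar.

>>> play_rows:
  targets:
    - {"slide": [1.3, 4.7, 10], "turn": [0, 0, 0], "hand": 85}
    - {"slide": [0, 0, 0], "turn": [0, 0, 0], "hand": 85}
    - {"slide": [0, 0, 0], "turn": [0, 0, 0], "hand": 85}
    - {"slide": [0, 0, 0], "turn": [0, 0, 0], "hand": 85}
    - {"slide": [0, 0, 0], "turn": [0, 0, 0], "hand": 85}

```text
clock: 19.48
eef_pos: [534.7, -388.8, 95.9]
tool_rot: [-3.142, -0.0, -0.722]
force: [-1.2, 0.5, -0.0]
width: 85.0
```

```bash
python3 -c "
from h import *
to(535.7,-389.4,28)"
```

```text
clk 19.48 pos [ 534.68 -388.79   95.87] rot [-3.1415e+00 -1.0000e-04 -7.2160e-01] F [-1.15  0.53 -0.03] w 84.99 slide [ 1.16 -0.21 67.87]
```

>>> play_rows:
  targets:
    - {"slide": [1.2, 0, 20], "turn": [0, 0, 0], "hand": 85}
    - {"slide": [0, 0, 20], "turn": [0, 0, 0], "hand": 85}
    - {"slide": [0, 0, 18], "turn": [0, 0, 0], "hand": 85}
    - {"slide": [0, 0, 9], "turn": [0, 0, 0], "hand": 85}
    - {"slide": [0, 0, 0], "turn": [0, 0, 0], "hand": 85}

```text
clock: 20.1
eef_pos: [534.9, -389.3, 27.6]
tool_rot: [3.141, 0.002, -0.722]
force: [0.1, 0.7, -0.6]
width: 85.1
```

>>> play_rows:
  targets:
    - {"slide": [0, 0, 0], "turn": [0, 0, 0], "hand": 85}
    - {"slide": [0, 0, 0], "turn": [0, 0, 0], "hand": 85}
    - {"slide": [0, 0, 0], "turn": [0, 0, 0], "hand": 85}
    - {"slide": [0, 0, 0], "turn": [0, 0, 0], "hand": 50}
    - {"slide": [0, 0, 0], "turn": [0, 0, 0], "hand": 50}

```text
clock: 20.72
eef_pos: [535.8, -389.9, 29.5]
tool_rot: [-3.141, -0.001, -0.722]
force: [0.3, 0.2, -0.1]
width: 57.0
```

>>> play_rows:
  targets:
    - {"slide": [0, 0, 0], "turn": [0, 0, 0], "hand": 50}
    - {"slide": [0, 0, 0], "turn": [0, 0, 0], "hand": 50}
    - {"slide": [0, 0, 0], "turn": [0, 0, 0], "hand": 50}
    - {"slide": [0, 0, 0], "turn": [0, 0, 0], "hand": 50}
    - {"slide": [0, 0, 0], "turn": [0, 0, 0], "hand": 50}

```text
clock: 21.35
eef_pos: [535.8, -389.9, 29.5]
tool_rot: [-3.141, -0.001, -0.722]
force: [-0.9, 0.3, 4.4]
width: 56.9
```

>>> play_rows:
  targets:
    - {"slide": [0, 0, -10], "turn": [0, 0, 0], "hand": 50}
    - {"slide": [0, 0, -40], "turn": [0, 0, 0], "hand": 50}
    - {"slide": [0, 0, -50], "turn": [0, 0, 0], "hand": 50}
    - {"slide": [0, 0, -60], "turn": [0, 0, 0], "hand": 50}
    - {"slide": [0, 0, -40], "turn": [0, 0, 0], "hand": 50}

```text
clock: 21.98
eef_pos: [535.5, -390.0, 231.5]
tool_rot: [3.141, -0.002, -0.722]
force: [-0.1, -0.5, -2.6]
width: 56.4
```

>>> play_rows:
  targets:
    - {"slide": [-40, 0, 0], "turn": [0, 0, 0], "hand": 50}
    - {"slide": [-60, 0, 0], "turn": [0, 0, 0], "hand": 50}
    - {"slide": [-60, 0, 0], "turn": [0, 0, 0], "hand": 50}
    - {"slide": [-50, 0, 0], "turn": [0, 0, 0], "hand": 50}
    - {"slide": [0, 0, 0], "turn": [0, 0, 0], "hand": 50}

```text
clock: 22.6
eef_pos: [373.8, -247.0, 228.4]
tool_rot: [-3.14, 0.006, -0.722]
force: [0.3, -1.3, -2.9]
width: 56.8
```

```bash
python3 -c "
from h import *
im,d=snap('side','s9');to(501,349)
cv2.imwrite('pics/s9z.png',cv2.resize(im,None,fx=1.2,fy=1.2))"
```

```text
clk 22.65 pos [ 376.66 -249.42  228.97] rot [-3.1403e+00  1.2000e-03 -7.2140e-01] F [ 0.5  -1.22 -2.44] w 56.95 slide [-301.85 -531.46    1.04]
```

View pics/s9z.png

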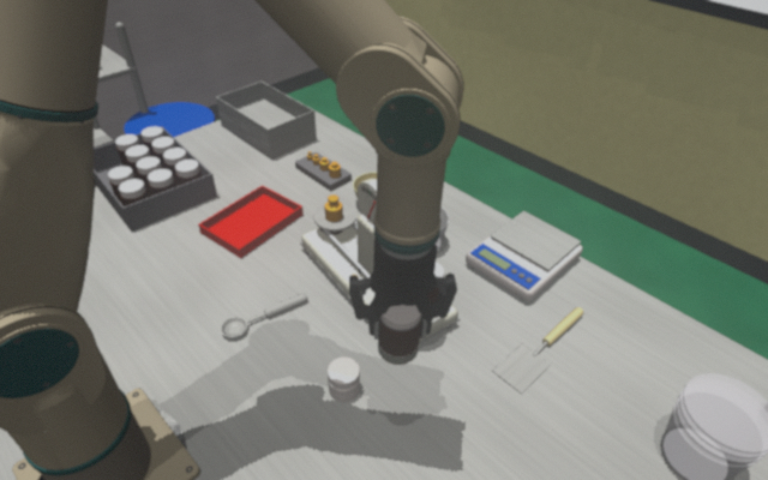

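The second jar is held upright at about (400,330). Its load of about -2.7 N is lighter than the first jar's roughly -4 N, which fits it being the short one. Swinging round on the inner arc to the tray.

>>> play_rows:
  targets:
    - {"slide": [-11.9, -57.7, 0], "turn": [0, 0, -7.5], "hand": 50}
    - {"slide": [-11.9, -57.7, 0], "turn": [0, 0, -7.5], "hand": 50}
    - {"slide": [-11.9, -57.7, 0], "turn": [0, 0, -7.5], "hand": 50}
    - {"slide": [-11.9, -57.7, 0], "turn": [0, 0, -7.5], "hand": 50}
    - {"slide": [-11.9, -57.7, 0], "turn": [0, 0, -7.5], "hand": 50}

```text
clock: 23.28
eef_pos: [453.5, 31.0, 229.1]
tool_rot: [3.141, -0.003, -0.063]
force: [1.2, 1.0, -2.5]
width: 56.4
```

>>> play_rows:
  targets:
    - {"slide": [-11.9, -57.7, 0], "turn": [0, 0, -7.5], "hand": 50}
    - {"slide": [-11.9, -57.7, 0], "turn": [0, 0, -7.5], "hand": 50}
    - {"slide": [-11.9, -57.7, 0], "turn": [0, 0, -7.5], "hand": 50}
    - {"slide": [-11.9, -57.7, 0], "turn": [0, 0, -7.5], "hand": 50}
    - {"slide": [0, 0, 0], "turn": [0, 0, 0], "hand": 50}

```text
clock: 23.9
eef_pos: [373.6, 254.7, 228.6]
tool_rot: [-3.139, -0.0, 0.466]
force: [1.9, -0.8, -2.9]
width: 56.9
```

```bash
python3 -c "
from h import *
get_image('top');to(501,349)"
```

```text
clk 23.95 pos [375.19 251.92 228.74] rot [-3.1412e+00 -8.0000e-04  4.6090e-01] F [ 0.94 -0.28 -3.11] w 56.84 slide [ 1.5586e+02 -3.1000e+01  1.3000e-01]
```

>>> play_rows:
  targets:
    - {"slide": [52, -10.5, 0], "turn": [0, 0, 0], "hand": 50}
    - {"slide": [52, -10, 0], "turn": [0, 0, 0], "hand": 50}
    - {"slide": [52, -10.5, 0], "turn": [0, 0, 0], "hand": 50}
    - {"slide": [0, 0, 50], "turn": [0, 0, 0], "hand": 50}
    - {"slide": [0, 0, 50], "turn": [0, 0, 0], "hand": 50}

```text
clock: 24.58
eef_pos: [504.3, 345.0, 127.4]
tool_rot: [3.14, -0.002, 0.453]
force: [0.2, 0.2, -2.6]
width: 56.8
```

>>> play_rows:
  targets:
    - {"slide": [0, 0, 40], "turn": [0, 0, 0], "hand": 50}
    - {"slide": [0, 0, 25], "turn": [0, 0, 0], "hand": 50}
    - {"slide": [0, 0, 0], "turn": [0, 0, 0], "hand": 50}
    - {"slide": [0, 0, 0], "turn": [0, 0, 0], "hand": 50}
    - {"slide": [0, 0, 0], "turn": [0, 0, 0], "hand": 50}

```text
clock: 25.2
eef_pos: [502.9, 346.5, 65.3]
tool_rot: [-3.141, -0.003, 0.456]
force: [-0.4, 0.1, -2.9]
width: 56.3
```

```bash
python3 -c "
from h import *
im,d=snap('side','s10');to(501,349,33.5)
cv2.imwrite('pics/s10z.png',cv2.resize(im[60:280,100:400],None,fx=2.5,fy=2.5))"
```

```text
clk 25.25 pos [502.59 346.55  65.21] rot [-3.1412e+00 -2.6000e-03  4.5610e-01] F [-1.03  0.25 -3.42] w 56.84 slide [-0.43 -2.89 31.71]
```

View pics/s10z.png

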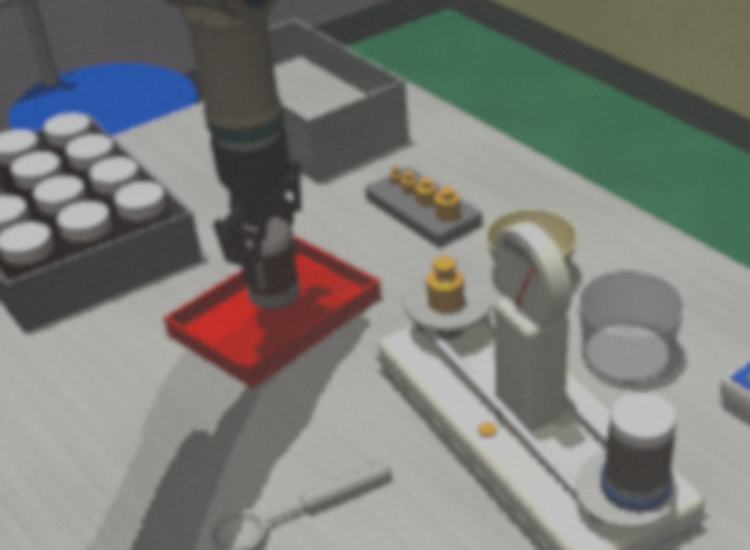

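The jar is over the middle of the red tray, at (272,290) in the crop. Lowering it slowly.

>>> play_rows:
  targets:
    - {"slide": [0, -2, 10], "turn": [0, 0, 0], "hand": 50}
    - {"slide": [0, 0, 10], "turn": [0, 0, 0], "hand": 50}
    - {"slide": [0, 0, 5], "turn": [0, 0, 0], "hand": 50}
    - {"slide": [0, 0, 2], "turn": [0, 0, 0], "hand": 50}
    - {"slide": [0, 0, 0], "turn": [0, 0, 0], "hand": 50}

```text
clock: 25.88
eef_pos: [500.7, 347.9, 36.6]
tool_rot: [3.141, 0.0, 0.456]
force: [-0.1, -0.3, -3.3]
width: 56.7
```

>>> play_rows:
  targets:
    - {"slide": [0, 0, 0], "turn": [0, 0, 0], "hand": 50}
    - {"slide": [0, 0, 0], "turn": [0, 0, 0], "hand": 50}
    - {"slide": [0, 0, 1], "turn": [0, 0, 0], "hand": 50}
    - {"slide": [0, 0, 1], "turn": [0, 0, 0], "hand": 50}
    - {"slide": [0, 0, 0], "turn": [0, 0, 0], "hand": 50}

```text
clock: 26.5
eef_pos: [500.5, 347.9, 34.7]
tool_rot: [-3.142, 0.0, 0.457]
force: [0.1, 0.2, -2.8]
width: 56.9
```

>>> play_rows:
  targets:
    - {"slide": [0, 0, 0.5], "turn": [0, 0, 0], "hand": 50}
    - {"slide": [0, 0, 0.5], "turn": [0, 0, 0], "hand": 50}
    - {"slide": [0, 0, 0.5], "turn": [0, 0, 0], "hand": 50}
    - {"slide": [0, 0, 0], "turn": [0, 0, 0], "hand": 50}
    - {"slide": [0, 0, 0], "turn": [0, 0, 0], "hand": 50}

```text
clock: 27.12
eef_pos: [500.6, 348.0, 33.5]
tool_rot: [-3.141, -0.0, 0.456]
force: [-0.3, -1.1, 1.0]
width: 56.9
```

The jar is touching the tray floor, with the force up from -2.9 to +1 N. Releasing and backing off.

>>> play_rows:
  targets:
    - {"slide": [0, 0, 0], "turn": [0, 0, 0], "hand": 80}
    - {"slide": [0, 0, 0], "turn": [0, 0, 0], "hand": 80}
    - {"slide": [0, 0, 0], "turn": [0, 0, 0], "hand": 80}
    - {"slide": [0, 0, 0], "turn": [0, 0, 0], "hand": 80}
    - {"slide": [0, 0, -10], "turn": [0, 0, 0], "hand": 80}

```text
clock: 27.75
eef_pos: [500.1, 347.6, 43.0]
tool_rot: [3.141, 0.002, 0.456]
force: [-0.3, -0.8, 0.7]
width: 79.8
```

>>> play_rows:
  targets:
    - {"slide": [0, 0, -30], "turn": [0, 0, 0], "hand": 80}
    - {"slide": [0, 0, -50], "turn": [0, 0, 0], "hand": 80}
    - {"slide": [0, 0, -50], "turn": [0, 0, 0], "hand": 80}
    - {"slide": [0, 0, -50], "turn": [0, 0, 0], "hand": 80}
    - {"slide": [-50, 0, 0], "turn": [0, 0, 0], "hand": 80}

```text
clock: 28.38
eef_pos: [460.9, 328.5, 228.4]
tool_rot: [-3.14, -0.014, 0.456]
force: [-1.1, -0.1, -1.0]
width: 80.3
```

>>> play_rows:
  targets:
    - {"slide": [-60, 0, 0], "turn": [0, 0, 0], "hand": 80}
    - {"slide": [-40, 0, 0], "turn": [0, 0, 0], "hand": 80}
    - {"slide": [0, 0, 0], "turn": [0, 0, 0], "hand": 80}
    - {"slide": [0, 0, 0], "turn": [0, 0, 0], "hand": 80}
    - {"slide": [0, 0, 0], "turn": [0, 0, 0], "hand": 80}

```text
clock: 29.0
eef_pos: [367.2, 282.4, 223.6]
tool_rot: [-3.142, -0.002, 0.456]
force: [0.5, 0.8, 0.6]
width: 80.2
```

```bash
python3 - <<'E'
from h import *
im,d=snap('side','s11');im2,d2=snap('top','t11')
to(501,349,33.5)
cv2.imwrite('pics/s11z.png',np.vstack([cv2.resize(im[60:280,100:400],None,fx=2.2,fy=1.6)[:,:640],cv2.resize(im2[140:270,160:420],None,fx=640/260,fy=1.9)]))
for n,c in(('full',(553,-148.5)),('short',(500.6,348))):
  for cam,dd in(('side',d),('top',d2)):
    W=world(cam,dd);z0=164 if n=='full' else 90
    m=(np.hypot(W[...,0]-c[0],W[...,1]-c[1])<45)&(abs(W[...,2]-z0)<9);P=W[m]
    if len(P)<30: print(n,cam,len(P));continue
    A=np.c_[P[:,:2]-P[:,:2].mean(0),np.ones(len(P))];Q=abs(P[:,2]-np.median(P[:,2]))<5
    print(n,cam,len(P),np.median(P,0).round(1),[np.round(x,1) for x in circ(P)],np.linalg.lstsq(A[Q],P[Q,2],rcond=None)[0].round(3))
E
```

```text
clk 29.1 pos [366.86 282.13 223.24] rot [ 3.1414e+00 -5.0000e-04  4.5600e-01] F [-0.52  0.38  0.57] w 79.94 slide [149.78  -1.01 189.82]
full side 425 [ 549.6 -151.   162.8] [array([ 553.2, -149.7]), np.float64(28.3)] [9.00000e-03 9.00000e-03 1.62716e+02]
full top 349 [ 551.5 -148.6  163.8] [array([ 552. , -148.5]), np.float64(27.5)] [6.00000e-03 2.00000e-03 1.63787e+02]
short side 229 [496.7 344.3  88.4] [array([499.5, 347.1]), np.float64(29.3)] [1.5000e-02 2.2000e-02 8.8253e+01]
short top 310 [496.4 346.3  89.5] [array([497.7, 346.5]), np.float64(27.9)] [-1.2000e-02 -6.0000e-03  8.9549e+01]
```

View pics/s11z.png

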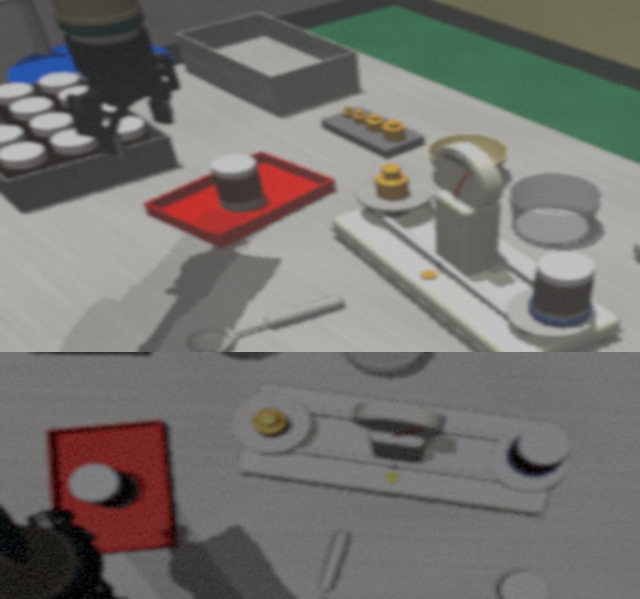

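Both jars stand level: the full one in the dish with its lid at about 163.8, and the short one in the tray with its lid at about 89.6, against 90 expected. The needle leans to the goods pan, the brass weight is on its plate and the robot touches nothing. Handing in.

```bash
python3 -c "
from h import *
print(finish_job())"
```

```text
the job is handed in; nothing more can be done
None
```

I found the short jar, stood it in the red rework tray, and left the full jar in the blue dish. I handed the job in at about 29 s; no verdict was reported.

**Weighing:** I felt the jar nearer the robot into the dish; the measured forces on the tool stayed at a few newtons. Once let go, the needle swung over to the goods-pan side, so that jar is the full one and it stayed there. The other jar also hung lighter in the gripper, about 2.9 N against 4 N.

**Last checks:**

| Check | Result |
|---|---|
| Full jar in the dish | Lid top at about 163.8 mm (164 expected), level within about 0.01 rad, needle still on the goods side |
| Short jar in the tray | Lid top at about 89.6 mm (90 expected), within about 4 mm of the tray centre; lid slope reads 0.013 to 0.027 rad |
| Brass weight | Still on its plate |
| Robot | Gripper clear of everything, force near zero |

- **Camera disagreement:** the side camera put the lids about 1 mm lower than the top camera, as it did before I moved anything. The cameras also differed by 1–2 mm on the lid centres.
- **Dish position:** fits of the dish centre varied by a few millimetres, so I found the final fit by touch.
- **Regrip:** I regripped the first jar 8 mm lower because the first grip was close to the lid seam, and gripped the second jar at about that height too. That is below the 10 to 15 mm you suggested.
- **Other objects:** I only looked at the other objects in the pictures and did not measure whether they had shifted.

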